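Find the grinder's loose foot bolt and hold its bracket open

TASK

Clear the two small cartons from in front of the bench grinder's foot by stacking them squarely, one on the other, on the like carton standing by itself at the right. Then tap down on the heads of the three foot bolts until you find the loose one, which drops when pushed, and only then lift that bolt's hinged bracket with the fingers to about 60 degrees; finish while still holding it up, so that a spanner can be put on. Leave the brackets of the tight bolts shut and do not disturb the other things on the bench.

Things in the scene. Friction and masses are not known exactly. Their poses are not given: they have to be found in the camera images.
- foot: Fixed steel foot plate of the bench grinder, 36 mm high, x -40 to 100 mm, y -170 to 420 mm. Origin on the bench under the middle bolt's axis; x from tabs towards hinges, y along the bolt row to the green motor (up to 190 mm high, from y = 205 mm on), z up. Bolts 1, 2, 3 at x = 0, y = 110, 0, -110 mm.
- carton_base: Closed cardboard carton, 90 (x) x 60 (y) x 50 (z) mm, about 0.2 kg, standing by itself on the bench at the right of the robot: the foot of the column. Origin: centre of its underside. It stays on the bench.
- carton_1: Closed cardboard carton of the same size (90 x 60 x 50 mm, about 0.2 kg, origin: centre of its underside, long side along its x), on the bench, left of the robot's view and beside the other, in front of the foot plate's bolts.
- carton_2: Closed cardboard carton of the same size (90 x 60 x 50 mm, about 0.2 kg, origin: centre of its underside, long side along its x), on the bench, right of carton_1, also in front of the bolts.
- bolt_1 (a joint): How far bolt 1 (the one nearest the motor) has sunk, in m: 0 as found. A loose bolt drops 8 mm when pushed down with more than about 3 N and stays down; a tight one yields less than 2 mm under 20 N. All three look alike; which is loose differs every time.
- bolt_1_top (a point): Centre of the top face of bolt 1's hexagon steel head (29 mm across corners, vertical), 67 mm above the bench as found, standing 17 mm above its bracket.
- hinge_1 (a joint): Angle in rad of the hinged lock bracket round bolt 1: 0 lies flat, positive lifts its tab, stop at 1.3. Light (80 g); falls shut when let go. Flat aluminium frame 54 mm wide, 4 mm thick, 48 mm above the bench. Hinge axis along the foot's y at foot x = +41 mm (behind the bolt), 48 mm above the bench.
- bracket_1: Bracket 1. Origin on its hinge axis, midway; x away from its front end, y along the hinge, z up when shut. Its front end is the tab: an 18 mm wide tongue with an upright black grip block 16 (x) x 20 (y) x 26 (z) mm, whose middle is at x = -105, z = +14 mm: 62 mm above the bench when shut, beyond the plate's edge. Pinched across y, the block turns between the pads as the bracket swings.
- bolt_2 (a joint): How far bolt 2 (the middle one) has sunk, in m: 0 as found. A loose bolt drops 8 mm when pushed down with more than about 3 N and stays down; a tight one yields less than 2 mm under 20 N. All three look alike; which is loose differs every time.
- bolt_2_top (a point): Centre of the top face of bolt 2's hexagon steel head (29 mm across corners, vertical), 67 mm above the bench as found, standing 17 mm above its bracket.
- hinge_2 (a joint): Angle in rad of the hinged lock bracket round bolt 2: 0 lies flat, positive lifts its tab, stop at 1.3. Light (80 g); falls shut when let go. Flat aluminium frame 54 mm wide, 4 mm thick, 48 mm above the bench. Hinge axis along the foot's y at foot x = +41 mm (behind the bolt), 48 mm above the bench.
- bracket_2: Bracket 2. Origin on its hinge axis, midway; x away from its front end, y along the hinge, z up when shut. Its front end is the tab: an 18 mm wide tongue with an upright black grip block 16 (x) x 20 (y) x 26 (z) mm, whose middle is at x = -105, z = +14 mm: 62 mm above the bench when shut, beyond the plate's edge. Pinched across y, the block turns between the pads as the bracket swings.
- bolt_3 (a joint): How far bolt 3 (the one farthest from the motor) has sunk, in m: 0 as found. A loose bolt drops 8 mm when pushed down with more than about 3 N and stays down; a tight one yields less than 2 mm under 20 N. All three look alike; which is loose differs every time.
- bolt_3_top (a point): Centre of the top face of bolt 3's hexagon steel head (29 mm across corners, vertical), 67 mm above the bench as found, standing 17 mm above its bracket.
- hinge_3 (a joint): Angle in rad of the hinged lock bracket round bolt 3: 0 lies flat, positive lifts its tab, stop at 1.3. Light (80 g); falls shut when let go. Flat aluminium frame 54 mm wide, 4 mm thick, 48 mm above the bench. Hinge axis along the foot's y at foot x = +41 mm (behind the bolt), 48 mm above the bench.
- bracket_3: Bracket 3. Origin on its hinge axis, midway; x away from its front end, y along the hinge, z up when shut. Its front end is the tab: an 18 mm wide tongue with an upright black grip block 16 (x) x 20 (y) x 26 (z) mm, whose middle is at x = -105, z = +14 mm: 62 mm above the bench when shut, beyond the plate's edge. Pinched across y, the block turns between the pads as the bracket swings.
- tumbler_1: Bystander: green glass tumbler, 68 mm across, 95 mm tall, right of the foot plate; origin: centre of its underside.
- tumbler_2: Bystander: another such tumbler, at the near left.
- tin: Bystander: small metal tin, 56 mm across, 60 mm tall, at the left; origin: centre of its underside.
- spanner: Bystander: open-ended spanner, 150 mm long, lying flat between the cartons and the column's place; origin near its middle.
- bottle: Bystander: clear corked bottle, 72 mm across, 230 mm tall, at the far right; origin: centre of its underside.
- stone: Bystander: grey rubbing stone 45 x 100 x 25 mm lying on the robot side of the lone carton, long side across; origin: centre of its underside.
- jar: Bystander: amber jar with steel lid, 70 mm across, 80 mm tall, at the right beyond the lone carton; origin: centre of its underside.

How it is judged:
By the outcome, as a careful person would: the job done as asked, in the order asked, and still so for the second after the job is handed in, while the arm keeps its last pose, push and grip.
It also fails if it takes over 67 s, if anything falls off the work surface, if the arm or the gripper's body presses on something with over 40 N, if the wrist force passes 120 N, or if a joint passes its speed limit or range.

ROBOT

A 7-joint arm with a two-finger parallel gripper is mounted at the origin on the work surface. World frame = base frame: x ahead of the robot, y to its left, z up, the work surface at z = 0. Lengths are in m, angles in rad, forces in N, time in s.
With the tool pointing down it reaches from about 0.375 to 0.925 m from the base axis. Payload 3.1 kg.
Tool frame: the origin (TCP) lies on the centre line of the jaws, within the pads' length; the fingertips stand 19 mm ahead of it and the grasp point (between the pads) is the TCP; z points along the fingers, y is the line along which they close (so a half turn about z gives the same grasp; the last joint's range is limited). The gripper opens to 85 mm and grips with 20 to 120 N. Pads are 22 mm wide; open, the fingers measure 114 mm over their backs; the gripper's body (76 mm by 85 mm) begins 54 mm behind the grasp point. The pads swing forward as they close: fully open they stand 13 mm farther back than shut.
Start: joints at [1.004, 0.383, 0.044, 1.598, -0.018, 1.161, -0.05], TCP at [0.294, -0.58, 0.25] pointing down, gripper open.
Joint ranges: [-2.61, 2.61], [-0.41, 2.15], [-1.48, 1.57], [0, 2.5], [-1.57, 4.71], [0.05, 1.97], [-2.85, 2.85]. Speed limits (rad/s): [2.79, 2.79, 3.14, 3.14, 3.14, 3.14, 3.14].

INTERFACE

Orientations are given as a unit quaternion [x, y, z, w].
In Python, from cell import env gives the robot as it stands.
- The arm moves only by the shell command python3 steer.py 'ROWS' [OPENING]. ROWS is rows parted by semicolons, their numbers by spaces, 1 to 5 of them, each of 4 numbers: dx, dy, dz in m, then a turn about the tool's z in rad; each row shifts and turns the commanded pose from where the row before left it, along the tool's axes as they then stand; what a row does not reach is not made up. A row lasts 1/8 s, in which the tool goes at most 0.0625 m and 0.188 rad, less where a joint would pass 70% of its speed; a pose out of reach is approached as far as the arm can. OPENING is the opening from 0.0 (shut) to 1.0 (fully open), set as the command begins (- or left out keeps the last). The fingers move at their own pace and stop on an object; the grip force is fixed at half the most. Time passes only in rows, so rows that do not move let the fingers close. It prints the time, the measured TCP pose, the force, the opening and the grip force at its end.
- env.get_state(): the state, without advancing time (a new reading comes with each control period).
- env.get_image(name): name is "side" or "top" or "wrist"; returns the picture (384x512x3 uint8, red, green, blue); there is no depth.
- env.camera_info(name): a dict with "intrinsics" (3x3 intrinsics, pixels), "dist" ([k1, k2, p1, p2, k3] as OpenCV has them; the pictures are not rectified), "pose" (4x4, takes a point from camera to world coordinates); the wrist camera has in their place "hand_eye" (4x4, takes a point from camera to tool coordinates, whose origin is the TCP and whose axes are the flange's). Camera axes: x right, y up, looking along -z (the intrinsics and any distortion apply to the point x, -y, -z); pixel columns grow to the right and rows downward; lengths in m; the calibration is good to about 2 mm. A picture is of the moment at which its call begins: read the wrist's pose just before it. camera_info takes no time and is no camera call.
- env.finish_job(): hands the job in; it is judged then, once.
The state is a dict: "time_s": time; "joint_positions": joint angles; "joint_vel": joint speeds; "effort": joint torques, N m; "tcp_pos": TCP position; "ee_rot": TCP orientation; "wrist_force": force on the tool from outside, world axes, zero at the start; "ft_torque": the same for the moment, N m; "finger_gap": opening from 0.0 (shut) to 1.0 (fully open); "grip_force": force on a finger pad.
Only numpy, scipy, OpenCV 4.12 (cv2) and the standard library are available. Lean on these libraries where they do the work, as an engineer would, in place of code of your own. Each camera call takes 0.05 s, during which the arm holds its last target. There are 200 camera calls.

## Working session

There is one attempt and no reset: what is moved stays moved. The work goes in short steps, Python scripts to look and compute and a shell command to move; the robot and the scene stay as the last step left them, time stands still between calls to the robot, and variables do not carry over. Pictures are saved under pics/ and viewed, at most 10 in all, crops included, and the job is handed in when it is done.

```bash
ls; mkdir -p pics; python3 - <<'E'
from cell import env
import cv2,numpy as np
for n in ("top","side"):
    cv2.imwrite(f"pics/{n}0.png",env.get_image(n)[:,:,::-1])
    c=env.camera_info(n);print(n,np.round(c["intrinsics"],1).tolist(),np.round(c["dist"],4),np.round(c["pose"],3).tolist())
c=env.camera_info("wrist");print(np.round(c["hand_eye"],3).tolist())
s=env.get_state();print(s["tcp_pos"],s["ee_rot"],s["time_s"],s["wrist_force"])
E
```

```text
cell.py
pics
steer.py
top [[482.8, 0.0, 259.0], [0.0, 482.8, 200.3], [0.0, 0.0, 1.0]] [-0.1346  0.      0.      0.      0.    ] [[-0.001, 0.999, -0.042, 0.47], [-1.0, -0.001, 0.015, -0.012], [0.015, 0.042, 0.999, 1.237], [0.0, 0.0, 0.0, 1.0]]
side [[369.8, 0.0, 251.8], [0.0, 369.8, 193.7], [0.0, 0.0, 1.0]] [-0.0781  0.      0.      0.      0.    ] [[-0.875, 0.35, -0.336, 0.235], [-0.484, -0.608, 0.629, 0.532], [0.016, 0.712, 0.702, 0.718], [0.0, 0.0, 0.0, 1.0]]
[[-0.001, 0.963, 0.271, 0.068], [1.0, 0.001, 0.0, 0.001], [0.0, 0.271, -0.963, -0.123], [0.0, 0.0, 0.0, 1.0]]
[ 0.29331937 -0.57912623  0.24901011] [ 9.72645415e-01  2.32291677e-01 -3.20054632e-04 -1.17062129e-03] 0.1 [ 1.18307591 -0.03159919  0.34661747]
```
View pics/top0.png

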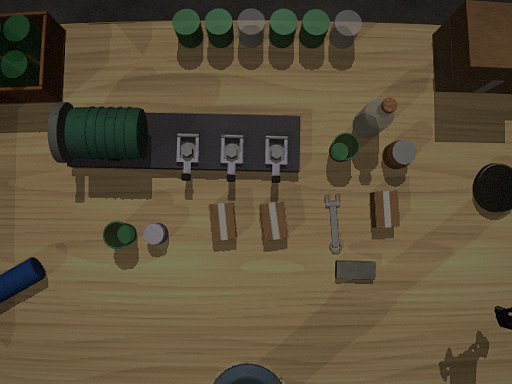

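View pics/side0.png

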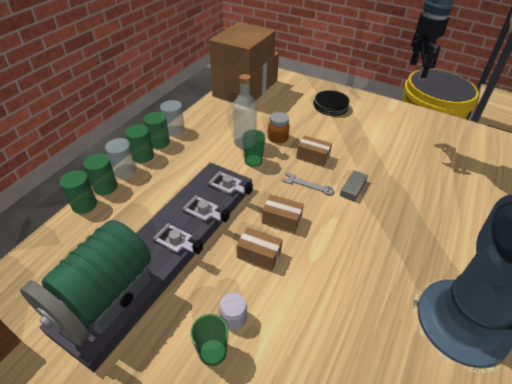

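The top view shows the cartons with white tape along their long sides: carton_1 near (223,221), carton_2 near (273,220) and the base near (386,209). The bolt heads are near (187,150), (232,151) and (277,152). The side view agrees with this layout.

```bash
cat > h.py <<'E'
from cell import env
import cv2,numpy as np
from scipy.spatial.transform import Rotation as R
def pose(n):
    c=env.camera_info(n)
    if n!="wrist": return c,np.array(c["pose"])
    s=env.get_state();T=np.eye(4);T[:3,:3]=R.from_quat(s["ee_rot"]).as_matrix();T[:3,3]=s["tcp_pos"]
    return c,T@np.array(c["hand_eye"])
def cast(c,T,px,z):
    u=cv2.undistortPoints(np.array(px,float).reshape(-1,1,2),np.array(c["intrinsics"]),np.array(c["dist"]))[:,0]
    d=np.c_[u[:,0],-u[:,1],-np.ones(len(u))]@T[:3,:3].T
    return T[:3,3]+d*((z-T[2,3])/d[:,2])[:,None]
def proj(c,T,P):
    q=(np.array(P,float).reshape(-1,3)-T[:3,3])@T[:3,:3]
    return cv2.projectPoints(q*[1,-1,-1],np.zeros(3),np.zeros(3),np.array(c["intrinsics"]),np.array(c["dist"]))[0][:,0]
def rects(c,T,m,z,amin,amax):
    out=[]
    for k in cv2.findContours(m,cv2.RETR_EXTERNAL,cv2.CHAIN_APPROX_NONE)[0]:
        a=cv2.contourArea(k)
        if amin<a<amax:
            w=cast(c,T,k[:,0],z)[:,:2]
            (x,y),(a1,b1),_=r=cv2.minAreaRect((w*1000).astype(np.float32))
            b=cv2.boxPoints(r);e=max((b[1]-b[0],b[2]-b[1]),key=np.linalg.norm)
            yaw=np.degrees(np.arctan2(e[1],e[0]));yaw=(yaw+90)%180-90
            out.append((k[:,0].mean(0).round().tolist(),round(x),round(y),round(max(a1,b1)),round(min(a1,b1)),round(yaw,1)))
    return out
def tcp():
    s=env.get_state();r=R.from_quat(s["ee_rot"]).as_matrix();return np.array(s["tcp_pos"]),r,s
E
python3 - <<'E'
from h import *
im=cv2.imread("pics/top0.png");c,T=pose("top")
h=cv2.cvtColor(im,cv2.COLOR_BGR2HSV)
for p in [(223,221),(273,220),(388,209),(232,221),(250,221),(187,151),(232,152),(232,170),(150,240)]: print(p,h[p[1],p[0]],end=' ')
m=((h[...,1]<70)&(h[...,2]>120)).astype(np.uint8)*255
m[:130]=0
for r in rects(c,T,m,.05,15,2000): print(r)
crop=cv2.resize(im[125:285,170:420],None,fx=3.2,fy=3.2,interpolation=cv2.INTER_CUBIC)
crop=cv2.convertScaleAbs(crop,alpha=1.6);cv2.imwrite("pics/c1.png",crop)
E
```

```text
(223, 221) [ 23  16 126] (273, 220) [ 13  15 123] (388, 209) [ 13  19 122] (232, 221) [ 15 133  92] (250, 221) [ 17 106 123] (187, 151) [20  8 97] (232, 152) [ 12  13 102] (232, 170) [138  11 119] (150, 240) [160  14 112] ([274.0, 221.0], 470, -66, 88, 13, np.float32(7.6))
([222.0, 221.0], 469, 61, 89, 13, np.float32(5.3))
([387.0, 208.0], 499, -349, 87, 14, np.float32(2.4))
([274.0, 159.0], 628, -72, 87, 50, np.float32(-0.1))
([224.0, 154.0], 636, 58, 77, 19, np.float32(16.3))
([180.0, 156.0], 631, 167, 87, 19, np.float32(15.1))
```

View pics/c1.png

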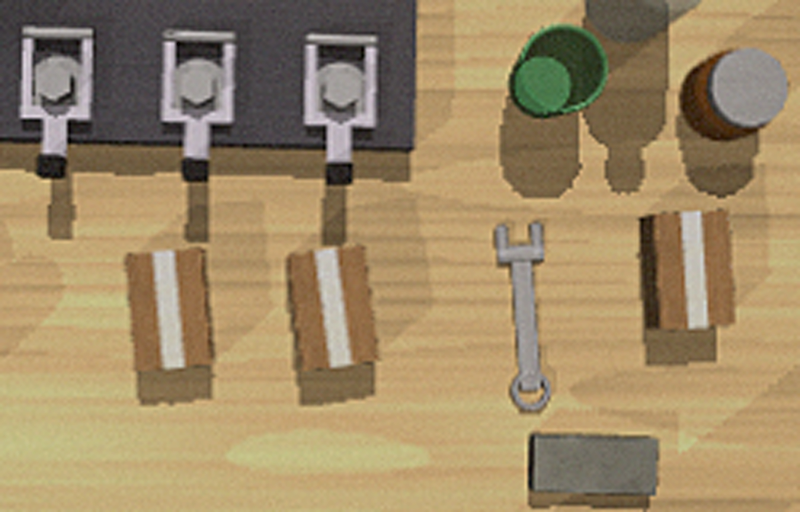

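The crop (3.2x, origin (170,125)) shows hexagon heads near (55,80), (198,82) and (342,85), grip blocks near (51,166), (195,170) and (339,172), and three separate cartons with tape. There is free space around each carton. Next I turn the tool to square with the cartons and travel towards carton_2.

```bash
cat >> h.py <<'E'
def togo(x,y,z,yaw):
    p,r,s=tcp();a=np.degrees(np.arctan2(r[1,0],r[0,0]));d=np.array([x,y,z])-p
    print("t%.2f tcp"%s["time_s"],p.round(4),"yaw %.1f"%a,"F",np.round(s["wrist_force"],1),"gap %.2f"%s["finger_gap"],"| turn %.3f"%np.radians(a-yaw))
    n=np.radians(yaw);ca,sa=np.cos(n),np.sin(n)
    print("  tool shift now",(r.T@d).round(4)," after turn",np.round([ca*d[0]+sa*d[1],sa*d[0]-ca*d[1],-d[2]],4))
E
python3 - <<'E'
from h import *
c,T=pose("top")
print(cast(c,T,[(187.2,150),(231.9,150.6),(276.9,151.6)],.067).round(4).tolist())
togo(.43,-.066,.22,7)
E
python3 steer.py '0 0 0 .17; 0 0 0 .17'
```

```text
[[0.6421, 0.1455, 0.067], [0.6404, 0.0363, 0.067], [0.638, -0.0735, 0.067]]
t0.10 tcp [ 0.2933 -0.5791  0.249 ] yaw 26.9 F [ 1.2 -0.   0.3] gap 1.00 | turn 0.347
  tool shift now [ 0.3538 -0.3959  0.0299]  after turn [ 0.1982 -0.4926  0.029 ]
time_s: 0.35
tcp_pos: [0.2934, -0.5794, 0.2494]
ee_rot: [0.998, 0.062, -0.0, -0.001]
wrist_force: [-0.5, 0.3, 0.2]
finger_gap: 1.004
grip_force: 0.0
```

```bash
python3 steer.py '.022 -.0547 .003 0;.022 -.0547 .003 0;.022 -.0547 .003 0;.022 -.0547 .003 0;.022 -.0547 .003 0' >/dev/null; python3 steer.py '.022 -.0547 .003 0;.022 -.0547 .003 0;.022 -.0547 .003 0;.022 -.0547 .003 0; 0 0 0 0'; python3 - <<'E'
from h import *
c,T=pose("wrist");im=env.get_image("wrist")[:,:,::-1];cv2.imwrite("pics/w1.png",im)
h=cv2.cvtColor(im,cv2.COLOR_BGR2HSV);m=((h[...,1]<60)&(h[...,2]>110)).astype(np.uint8)*255
for r in rects(c,T,m,.05,200,20000): print(r)
togo(.47,-.066,.03,7.5)
E
```

```text
time_s: 1.6
tcp_pos: [0.4273, -0.0608, 0.2231]
ee_rot: [0.998, 0.07, 0.0, -0.001]
wrist_force: [-0.5, -1.2, 0.1]
finger_gap: 1.001
grip_force: 0.0
([381.0, 176.0], 450, -206, 103, 25, np.float32(0.1))
([504.0, 159.0], 494, -349, 89, 17, np.float32(3.2))
([8.0, 137.0], 434, 223, 58, 23, np.float32(-5.5))
([391.0, 118.0], 516, -197, 33, 25, np.float32(-85.9))
([264.0, 144.0], 466, -68, 92, 17, np.float32(8.1))
([148.0, 130.0], 465, 59, 92, 17, np.float32(5.3))
([292.0, 10.0], 597, -76, 52, 28, np.float32(-81.3))
([178.0, 6.0], 589, 37, 17, 16, np.float32(-85.0))
t1.65 tcp [ 0.4268 -0.0638  0.223 ] yaw 7.7 F [-0.1 -0.2 -0.6] gap 1.00 | turn 0.004
  tool shift now [0.0427 0.008  0.1929]  after turn [0.0426 0.0078 0.193 ]
```

View pics/w1.png

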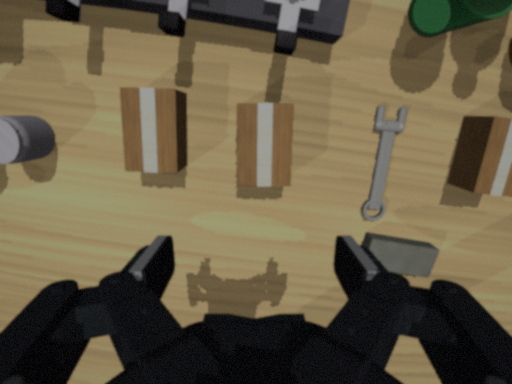

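The wrist picture shows carton_2 (tape at px (264,144)) and carton_1 (148,130), and both agree with the top view to within about 3 mm. The fingers are clear, so I descend on carton_2.

```bash
python3 steer.py '.02 .002 .05 0;.02 .002 .05 0;0 0 .01 0; 0 0 0 0' >/dev/null;  python3 - <<'E'
from h import *
togo(.468,-.067,.028,7.8)
E
```

```text
t2.15 tcp [ 0.4657 -0.0662  0.1128] yaw 7.3 F [ 0.7  0.2 -0.2] gap 1.00 | turn -0.009
  tool shift now [0.0023 0.0011 0.0848]  after turn [0.0021 0.0011 0.0848]
```

```bash
python3 steer.py '.002 .001 .05 -.009;0 0 .034 0; 0 0 0 0' >/dev/null; python3 steer.py '0 0 0 0;0 0 0 0;0 0 0 0;0 0 0 0' 0.0; python3 steer.py '0 0 -.02 0;0 0 -.05 0;0 0 -.05 0;0 0 0 0'; python3 - <<'E'
from h import *
togo(.496,-.349,.16,3)
E
```

```text
time_s: 3.02
tcp_pos: [0.4716, -0.0663, 0.032]
ee_rot: [0.998, 0.069, 0.003, 0.001]
wrist_force: [-1.1, -0.6, 7.9]
finger_gap: 0.695
grip_force: 66.0
time_s: 3.52
tcp_pos: [0.4733, -0.0662, 0.1547]
ee_rot: [0.998, 0.069, 0.006, 0.002]
wrist_force: [0.9, -0.1, -1.6]
finger_gap: 0.697
grip_force: 65.7
t3.52 tcp [ 0.4733 -0.0662  0.1547] yaw 7.9 F [ 0.9 -0.1 -1.6] gap 0.70 | turn 0.085
  tool shift now [-0.0163  0.2833 -0.0044]  after turn [ 0.0079  0.2836 -0.0053]
```

```bash
python3 steer.py '-.012 .047 -.01 .017;-.012 .047 -.01 .017;-.012 .047 -.01 .017;-.012 .047 -.01 .017;-.012 .047 -.01 .017' >/dev/null; python3 steer.py '-.012 .047 -.01 0;0 0 0 0;0 0 0 0'; python3 - <<'E'
from h import *
c,T=pose("wrist");im=env.get_image("wrist")[:,:,::-1];cv2.imwrite("pics/w2.png",im)
h=cv2.cvtColor(im,cv2.COLOR_BGR2HSV);m=((h[...,1]<60)&(h[...,2]>110)).astype(np.uint8)*255
for r in rects(c,T,m,.05,200,20000): print(r)
togo(.496,-.349,.16,3)
E
```

```text
time_s: 4.53
tcp_pos: [0.4235, -0.3522, 0.208]
ee_rot: [1.0, 0.026, -0.001, -0.001]
wrist_force: [0.5, 1.1, -2.2]
finger_gap: 0.695
grip_force: 65.7
([254.0, 242.0], 348, -356, 177, 44, np.float32(2.8))
([146.0, 128.0], 463, -239, 129, 31, np.float32(3.2))
([254.0, 112.0], 495, -349, 90, 17, np.float32(3.4))
t4.58 tcp [ 0.424  -0.3513  0.208 ] yaw 3.1 F [ 0.   0.5 -1.9] gap 0.69 | turn 0.002
  tool shift now [0.0721 0.0018 0.0479]  after turn [0.072  0.0015 0.048 ]
```

View pics/w2.png

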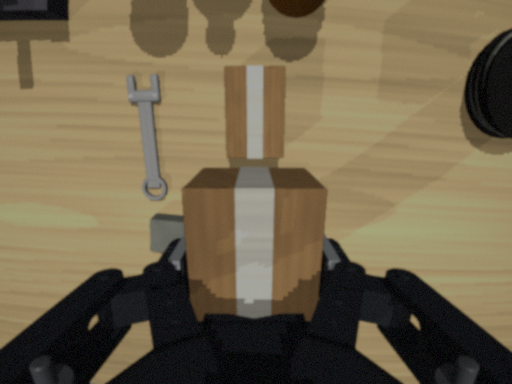

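The wrist view shows the base carton (tape centre (254,112), x 495, y −349 mm, yaw 3.4°) ahead of the held carton. The held carton's front top edge runs along row ~190 from col 186 to 326. I work out the held carton's offset from that edge.

```bash
python3 - <<'E'
from h import *
c,T=pose("wrist");p,r,s=tcp()
im=cv2.imread("pics/w2.png");print(im[160:200:3,254].tolist())
for z in (.224,.228):
    w=cast(c,T,[(186,190),(326,190),(235,191),(272,190),(235,300),(272,300)],z);q=(w-p)@r;print(z,q.round(4).tolist())
togo(.496,-.349,.13,3)
E
```

```text
[[69, 96, 108], [67, 92, 107], [78, 96, 108], [97, 105, 107], [100, 108, 110], [103, 111, 115], [102, 109, 111], [105, 111, 114], [101, 109, 111], [113, 122, 123], [146, 156, 159], [151, 162, 165], [154, 164, 166], [150, 162, 165]]
0.224 [[0.0395, -0.0271, -0.016], [0.0395, 0.0302, -0.0161], [0.0391, -0.007, -0.016], [0.0395, 0.0081, -0.016], [-0.0136, -0.0082, -0.0159], [-0.0136, 0.0091, -0.016]]
0.228 [[0.0406, -0.0261, -0.02], [0.0406, 0.0291, -0.0201], [0.0402, -0.0067, -0.02], [0.0406, 0.0078, -0.02], [-0.0105, -0.0078, -0.0199], [-0.0105, 0.0088, -0.02]]
t4.58 tcp [ 0.424  -0.3513  0.208 ] yaw 3.1 F [ 0.   0.5 -1.9] gap 0.69 | turn 0.002
  tool shift now [0.0721 0.0019 0.0779]  after turn [0.072  0.0015 0.078 ]
```

```bash
python3 steer.py '.04 0 .03 0;.037 .0006 .02 -.003;0 0 .04 0; 0 0 .02 0;0 0 0 0'; python3 - <<'E'
from h import *
togo(.501,-.3475,.083,3.3)
E
```

```text
time_s: 5.2
tcp_pos: [0.4991, -0.3478, 0.0968]
ee_rot: [1.0, 0.028, -0.003, -0.002]
wrist_force: [0.3, 0.2, -1.3]
finger_gap: 0.696
grip_force: 65.6
t5.20 tcp [ 0.4991 -0.3478  0.0968] yaw 3.3 F [ 0.3  0.2 -1.3] gap 0.70 | turn -0.001
  tool shift now [ 0.002  -0.0001  0.0138]  after turn [ 0.0019 -0.0002  0.0138]
```

```bash
python3 steer.py '.002 0 .008 0;0 0 .003 0;0 0 0 0'|egrep 'tcp|wrist'; python3 steer.py '0 0 .002 0;0 0 0 0'|egrep 'tcp|wrist'
```

```text
tcp_pos: [0.5034, -0.35, 0.0889]
wrist_force: [-0.7, 0.1, -1.3]
tcp_pos: [0.5032, -0.3497, 0.0864]
wrist_force: [-0.9, 0.4, -1.9]
```

```bash
python3 steer.py '-.001 -.001 .002 0;0 0 0 0'|egrep 'tcp|wrist'; python3 steer.py '0 0 .0015 0;0 0 0 0'|egrep 'tcp|wrist';python3 steer.py '0 0 .0015 0;0 0 0 0'|egrep 'tcp|wrist'
```

```text
tcp_pos: [0.5019, -0.3484, 0.084]
wrist_force: [-0.4, 0.3, -1.2]
tcp_pos: [0.502, -0.3486, 0.0826]
wrist_force: [-0.6, -0.1, -3.3]
tcp_pos: [0.5024, -0.3488, 0.0822]
wrist_force: [-3.6, 1.9, 4.1]
```

```bash
python3 steer.py '0 0 0 0;0 0 0 0;0 0 0 0' 1.0|egrep 'tcp|wrist|gap'; python3 steer.py '0 0 -.03 0;-.02 0 -.05 0;-.03 0 -.05 0;-.03 0 -.02 0;0 0 0 0'|egrep 'tcp|wrist'; python3 - <<'E'
from h import *
c,T=pose("wrist");im=env.get_image("wrist")[:,:,::-1];cv2.imwrite("pics/w3.png",im)
h=cv2.cvtColor(im,cv2.COLOR_BGR2HSV);m=((h[...,1]<60)&(h[...,2]>110)).astype(np.uint8)*255
for r in rects(c,T,m,.10,200,20000): print(r)
c,T=pose("top");im=env.get_image("top")[:,:,::-1];cv2.imwrite("pics/top1.png",im)
togo(.467,.06,.16,5.3)
E
```

```text
tcp_pos: [0.5022, -0.3488, 0.0811]
wrist_force: [-0.2, 0.7, -0.7]
finger_gap: 1.004
tcp_pos: [0.4209, -0.3553, 0.2337]
wrist_force: [0.4, -0.1, 0.3]
([152.0, 148.0], 456, -261, 86, 20, np.float32(-0.4))
([146.0, 89.0], 511, -255, 26, 20, np.float32(-85.9))
([251.0, 106.0], 497, -350, 91, 17, np.float32(3.0))
t7.67 tcp [ 0.4225 -0.3529  0.2311] yaw 3.2 F [ 1.   0.1 -0.1] gap 1.00 | turn -0.037
  tool shift now [ 0.0674 -0.4098  0.0712]  after turn [ 0.0825 -0.4071  0.0711]
```

View pics/w3.png

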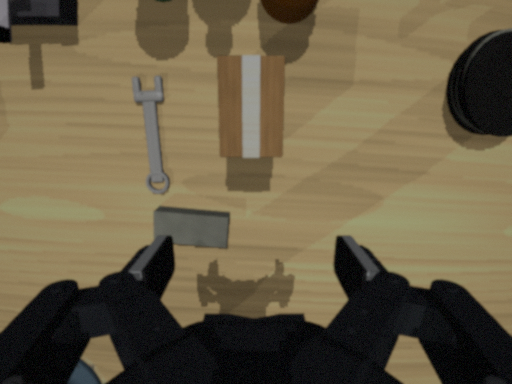

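The wrist view shows the stack's top tape at (251,106), giving (497,−350) mm and yaw 3.0°, which is square on the base. Next is carton_1.

```bash
python3 steer.py '.01 -.051 0 -.037;.01 -.051 0 0;.01 -.051 0 0;.01 -.051 0 0;.01 -.051 0 0' >/dev/null; python3 steer.py '.01 -.051 .02 0;.01 -.051 .04 0;.01 -.051 .05 0;0 0 0 0;0 0 0 0' >/dev/null;  python3 - <<'E'
from h import *
togo(.467,.06,.03,5.3)
E
```

```text
t8.93 tcp [0.4648 0.0516 0.1289] yaw 5.4 F [ 0.3 -0.8  0.1] gap 1.00 | turn 0.002
  tool shift now [ 0.0032 -0.0081  0.0989]  after turn [ 0.003  -0.0082  0.0989]
```

```bash
python3 steer.py '.003 -.008 .05 0;0 0 .047 0; 0 0 0 0;0 0 0 0' |grep tcp; python3 steer.py '0 0 0 0;0 0 0 0;0 0 0 0;0 0 0 0' 0.0; python3 steer.py '0 0 -.02 0;0 0 -.05 0;0 0 -.05 0;0 0 -.06 0;0 0 0 0'|grep grip; python3 - <<'E'
from h import *
togo(.424,-.351,.21,3.1)
E
```

```text
tcp_pos: [0.4691, 0.0585, 0.0345]
time_s: 9.93
tcp_pos: [0.4697, 0.0594, 0.0353]
ee_rot: [0.999, 0.046, 0.003, 0.0]
wrist_force: [-0.9, -0.1, 5.9]
finger_gap: 0.692
grip_force: 66.0
grip_force: 65.6
t10.55 tcp [0.4717 0.0601 0.2194] yaw 5.3 F [ 0.3 -0.2 -1.8] gap 0.69 | turn 0.039
  tool shift now [-0.0857  0.4049  0.0087]  after turn [-0.0699  0.4079  0.0094]
```

```bash
python3 steer.py '-.009 .051 -.01 .039;-.009 .051 -.01 0;-.009 .051 -.01 0;-.009 .051 0 0;-.009 .051 0 0' >/dev/null; python3 steer.py '-.009 .051 0 0;-.009 .051 0 0;-.009 .051 0 0;0 0 0 0;0 0 0 0' >/dev/null;  python3 - <<'E'
from h import *
c,T=pose("wrist");p,r,s=tcp();im=env.get_image("wrist")[:,:,::-1];cv2.imwrite("pics/w4.png",im)
h=cv2.cvtColor(im,cv2.COLOR_BGR2HSV);m=((h[...,1]<60)&(h[...,2]>110)).astype(np.uint8)*255
for q in rects(c,T,m,.10,200,20000): print(q)
g=im[:,245:258].mean((1,2));print("rows",[(i,int(g[i])) for i in range(170,205,2)])
for row in (200,280):
    print(row,np.where((h[row,:,1]<60)&(h[row,:,2]>110))[0][[0,-1]], [(u,im[row,u].tolist()) for u in (180,184,188,192,320,324,328,332)])
togo(.502,-.3485,.15,3.1)
E
```

```text
([254.0, 235.0], 358, -355, 161, 40, np.float32(3.0))
([157.0, 124.0], 466, -256, 109, 27, np.float32(4.2))
([256.0, 103.0], 497, -350, 90, 16, np.float32(2.7))
([11.0, 11.0], 575, -117, 22, 15, np.float32(-3.2))
rows [(170, 106), (172, 108), (174, 108), (176, 107), (178, 110), (180, 108), (182, 106), (184, 126), (186, 150), (188, 156), (190, 159), (192, 161), (194, 159), (196, 156), (198, 155), (200, 155), (202, 155), (204, 156)]
200 [235 273] [(180, [105, 145, 164]), (184, [70, 104, 125]), (188, [53, 84, 108]), (192, [52, 84, 109]), (320, [61, 92, 118]), (324, [79, 113, 132]), (328, [99, 138, 157]), (332, [100, 138, 157])]
280 [237 271] [(180, [18, 17, 19]), (184, [18, 17, 20]), (188, [5, 6, 8]), (192, [31, 52, 67]), (320, [4, 0, 0]), (324, [18, 21, 19]), (328, [14, 7, 11]), (332, [24, 19, 19])]
t11.85 tcp [ 0.4194 -0.3505  0.242 ] yaw 3.2 F [-0.   0.3 -1.9] gap 0.69 | turn 0.002
  tool shift now [0.0827 0.0028 0.0919]  after turn [0.0826 0.0025 0.092 ]
```

View pics/w4.png

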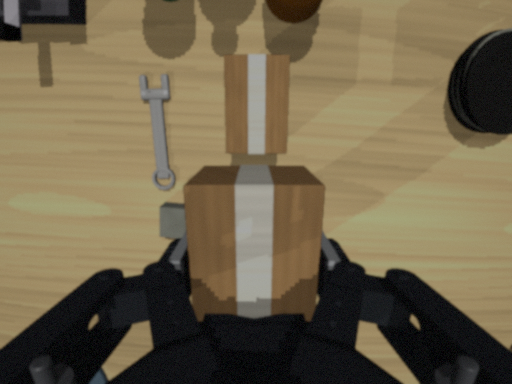

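The wrist view shows the held carton_1 with its front edge at row 184, tape cols 235–273, and the stack's tape at (256,103). I align over the stack and lower.

```bash
python3 steer.py '.04 .001 .02 0;.04 .001 .03 .002;0 0 .03 0; 0 0 .015 0;0 0 0 0'>/dev/null; python3 steer.py '0 0 0 0;0 0 0 0'|egrep 'tcp|wrist'; python3 - <<'E'
from h import *
togo(.5,-.348,.134,3.1)
E
```

```text
tcp_pos: [0.5, -0.3508, 0.1496]
wrist_force: [0.4, -0.5, -1.8]
t12.72 tcp [ 0.5    -0.3508  0.1496] yaw 2.9 F [ 0.4 -0.5 -1.8] gap 0.70 | turn -0.003
  tool shift now [ 0.0001 -0.0029  0.0156]  after turn [ 0.0001 -0.0028  0.0156]
```

```bash
python3 steer.py '0 -.002 .01 0;0 0 .003 0;0 0 0 0;0 0 0 0'|egrep 'tcp|wrist'; python3 steer.py '0 0 .0015 0;0 0 0 0'|egrep 'tcp|wrist'
```

```text
tcp_pos: [0.4993, -0.3477, 0.1355]
wrist_force: [-2.9, 1.8, 6.1]
tcp_pos: [0.4995, -0.3477, 0.1355]
wrist_force: [-4.8, 3.1, 12.0]
```

```bash
python3 steer.py '0 0 -.002 0;0 0 0 0'|egrep 'tcp|wrist'; python3 steer.py '0 0 0 0;0 0 0 0;0 0 0 0' 1.0|egrep 'tcp|wrist|gap'; python3 steer.py '0 0 -.03 0;0 0 -.05 0;-.03 0 -.04 0;-.04 0 0 0;0 0 0 0'|egrep 'tcp|wrist'; python3 - <<'E'
from h import *
c,T=pose("wrist");im=env.get_image("wrist")[:,:,::-1]
h=cv2.cvtColor(im,cv2.COLOR_BGR2HSV);m=((h[...,1]<60)&(h[...,2]>110)).astype(np.uint8)*255
for r in rects(c,T,m,.15,200,20000): print(r)
c,T=pose("side");im2=env.get_image("side")[:,:,::-1]
cv2.imwrite("pics/s2.png",np.hstack([im[:,100:400],im2[80:,60:400].copy() if 0 else cv2.resize(im2[60:300,130:430],(480,384))]))
togo(.638,-.0735,.16,-1.1)
E
```

```text
tcp_pos: [0.4996, -0.3481, 0.1354]
wrist_force: [-0.9, 1.3, 3.4]
tcp_pos: [0.4992, -0.348, 0.1349]
wrist_force: [0.2, -1.1, 0.8]
finger_gap: 1.0
tcp_pos: [0.4259, -0.3533, 0.2557]
wrist_force: [-0.2, -0.2, 0.3]
([160.0, 149.0], 463, -275, 73, 17, np.float32(-0.3))
([154.0, 94.0], 509, -270, 22, 17, np.float32(-86.1))
([251.0, 112.0], 495, -349, 90, 17, np.float32(2.3))
([18.0, 14.0], 567, -159, 34, 27, np.float32(86.8))
t14.82 tcp [ 0.4292 -0.3517  0.2553] yaw 2.9 F [1.3 0.2 0.7] gap 1.00 | turn 0.070
  tool shift now [ 0.2227 -0.2672  0.0954]  after turn [ 0.2034 -0.2821  0.0953]
```

View pics/s2.png

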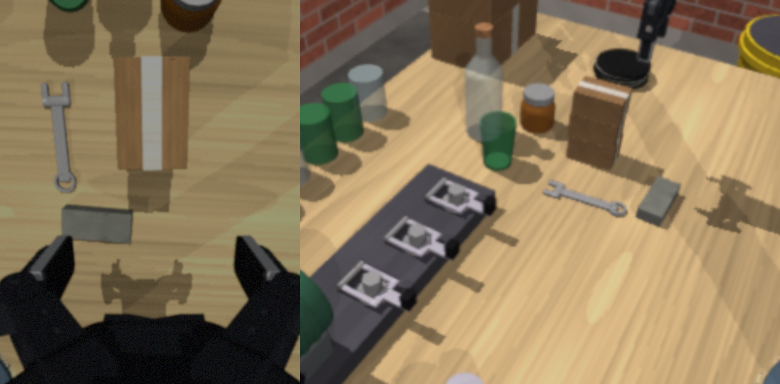

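The stack is square: the top tape is at (495,−349) mm with yaw 2.3°, and nothing else has moved. Now I shut the fingers and go over bolt 3.

```bash
python3 steer.py '0 -.05 0 .07;.04 -.046 0 0;.04 -.046 0 0;.04 -.046 0 0;.04 -.046 0 0' 0.0 >/dev/null; python3 steer.py '.04 -.046 .04 0;0 0 .05 0;0 0 0 0;0 0 0 0'|grep gap; python3 - <<'E'
from h import *
togo(.637,-.0735,.095,-1.1)
E
```

```text
finger_gap: -0.002
t15.95 tcp [ 0.6259 -0.0824  0.1719] yaw -1.1 F [0.4 0.3 0.5] gap -0.00 | turn 0.000
  tool shift now [ 0.0108 -0.0091  0.0769]  after turn [ 0.0109 -0.0091  0.0769]
```

```bash
python3 steer.py '.011 -.009 .04 0;0 0 .033 0;0 0 0 0;0 0 0 0'|egrep 'tcp|wrist'; for i in 1; do python3 steer.py '0 0 .004 0;0 0 .004 0;0 0 0 0'|egrep 'tcp|wrist'; done
```

```text
tcp_pos: [0.6383, -0.0741, 0.101]
wrist_force: [0.3, -0.4, 1.0]
tcp_pos: [0.6361, -0.0731, 0.0901]
wrist_force: [-0.6, -0.4, -0.1]
```

```bash
python3 steer.py '0 0 .004 0;0 0 0 0'|egrep 'tcp|wrist'
```

```text
tcp_pos: [0.6362, -0.073, 0.0857]
wrist_force: [-0.3, 1.0, -0.5]
```

```bash
python3 steer.py '0 0 .002 0;0 0 0 0'|egrep 'tcp|wrist'; python3 steer.py '0 0 .002 0;0 0 0 0'|egrep 'tcp|wrist'
```

```text
tcp_pos: [0.6362, -0.073, 0.0839]
wrist_force: [0.4, 0.1, 0.2]
tcp_pos: [0.6362, -0.073, 0.0819]
wrist_force: [-0.9, 0.5, 0.3]
```

```bash
python3 steer.py '0 0 .002 0;0 0 0 0'|egrep 'tcp|wrist'; python3 steer.py '0 0 .002 0;0 0 0 0'|egrep 'tcp|wrist'
```

```text
tcp_pos: [0.6363, -0.073, 0.0798]
wrist_force: [0.6, -0.6, -0.6]
tcp_pos: [0.6363, -0.073, 0.0782]
wrist_force: [-0.5, 0.5, 2.5]
```

```bash
python3 steer.py '0 0 .002 0;0 0 0 0'|egrep 'tcp|wrist'; python3 steer.py '0 0 .002 0;0 0 0 0'|egrep 'tcp|wrist'
```

```text
tcp_pos: [0.6365, -0.073, 0.0781]
wrist_force: [-4.3, -0.5, 11.2]
tcp_pos: [0.6366, -0.073, 0.078]
wrist_force: [-8.3, 0.6, 18.7]
```

```bash
python3 steer.py '0 0 -.035 0;0 -.055 0 0;0 -.055 0 0;0 0 0 0;0 0 0 0'|egrep 'tcp|wrist';  python3 steer.py '0 0 .015 0;0 0 0 0'|egrep 'tcp|wrist';python3 steer.py '0 0 .004 0;0 0 0 0'|egrep 'tcp|wrist'; python3 steer.py '0 0 .002 0;0 0 0 0'|egrep 'tcp|wrist'
```

```text
tcp_pos: [0.638, 0.0369, 0.1085]
wrist_force: [-0.8, -0.7, 0.7]
tcp_pos: [0.6365, 0.0343, 0.0914]
wrist_force: [-0.2, 0.6, -0.1]
tcp_pos: [0.6381, 0.0365, 0.0896]
wrist_force: [-0.4, 0.8, -0.5]
tcp_pos: [0.6383, 0.0371, 0.0881]
wrist_force: [-0.5, 0.3, -0.1]
```

```bash
python3 steer.py '0 0 .002 0;0 0 0 0'|egrep 'tcp|wrist';python3 steer.py '0 0 .001 0;0 0 0 0'|egrep 'tcp|wrist'; python3 steer.py '0 0 .001 0;0 0 0 0'|egrep 'tcp|wrist'; python3 steer.py '0 0 .001 0;0 0 0 0'|egrep 'tcp|wrist'
```

```text
tcp_pos: [0.6383, 0.037, 0.0861]
wrist_force: [-0.8, 0.7, 0.2]
tcp_pos: [0.6384, 0.037, 0.0859]
wrist_force: [-1.7, -0.1, 4.4]
tcp_pos: [0.6384, 0.037, 0.0859]
wrist_force: [-3.8, -0.5, 9.4]
tcp_pos: [0.6385, 0.0371, 0.0858]
wrist_force: [-5.8, -1.0, 13.9]
```

Bolt 2 is stiff with contact at z = 0.086. Bolt 3 let the fingertips down to 0.078, 8 mm lower, before going stiff. So bolt 3 is the loose one. I move over its grip block and look.

```bash
python3 steer.py '0 0 -.05 0;-.03 .03 -.03 0;-.03 .04 0 0;-.03 .04 0 0;0 0 0 0' 0.6 >/dev/null; python3 steer.py '0 0 0 0'|egrep 'tcp|wrist|gap'; python3 - <<'E'
from h import *
c,T=pose("wrist");im=env.get_image("wrist")[:,:,::-1].copy();p,r,s=tcp()
w=np.array([[.574,-.072,.075],[.638,-.0735,.059],[.638,.0363,.067]])
print(proj(c,T,w).round())
a=cv2.convertScaleAbs(im,alpha=1.7);cv2.imwrite("pics/w5.png",cv2.resize(a[60:384,130:450],(592,600)))
togo(.574,-.0725,.066,-1.1)
E
```

```text
tcp_pos: [0.5465, -0.071, 0.163]
wrist_force: [-0.0, -0.5, 1.0]
finger_gap: 0.599
[[254. 171.]
 [254.  87.]
 [113.  91.]]
t21.75 tcp [ 0.547  -0.07    0.1632] yaw -1.0 F [ 0.3  0.5 -0.3] gap 0.60 | turn 0.003
  tool shift now [0.0269 0.0021 0.0972]  after turn [0.027  0.002  0.0972]
```

View pics/w5.png

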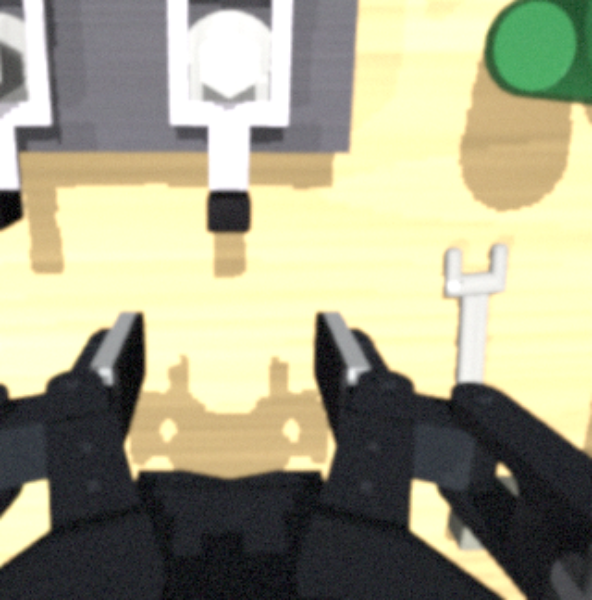

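The wrist crop (1.85x, origin (130,60)) shows bracket 3's grip block with its top face centred near crop (229,216), about 5 mm nearer than predicted and centred in y. The head of bolt 3 is as expected, and the fingers straddle cleanly.

```bash
python3 steer.py '.012 .001 .03 .002;.012 0 .035 0;0 0 .032 0;0 0 0 0;0 0 0 0'|egrep 'tcp|wrist|gap'; python3 - <<'E'
from h import *
togo(.571,-.072,.066,-1.1)
E
```

```text
tcp_pos: [0.5715, -0.0715, 0.0669]
wrist_force: [-0.5, 0.5, 0.3]
finger_gap: 0.598
t22.38 tcp [ 0.5715 -0.0715  0.0669] yaw -1.0 F [-0.5  0.5  0.3] gap 0.60 | turn 0.001
  tool shift now [-0.0005  0.0005  0.0009]  after turn [-0.0005  0.0005  0.0009]
```

```bash
python3 steer.py '0 0 0 0;0 0 0 0;0 0 0 0;0 0 0 0' 0.0|egrep 'tcp|wrist|gap|grip'; python3 steer.py '.0022 0 -.009 0;.0022 0 -.009 0;0 0 0 0'|egrep 'tcp|wrist|gap'
```

```text
tcp_pos: [0.5717, -0.071, 0.068]
wrist_force: [-1.1, 3.1, 7.4]
finger_gap: 0.222
grip_force: 59.8
tcp_pos: [0.5757, -0.0711, 0.0842]
wrist_force: [3.9, 3.7, -5.2]
finger_gap: 0.218
```

```bash
python3 steer.py '.0038 0 -.0085 0;.0038 0 -.0085 0;.0053 0 -.0077 0;.0053 0 -.0077 0;0 0 0 0'|egrep 'tcp|wrist|gap'; python3 steer.py '.0065 0 -.0067 0;.0065 0 -.0067 0;0 0 0 0'|egrep 'tcp|wrist|gap'
```

```text
tcp_pos: [0.5925, -0.0716, 0.1156]
wrist_force: [2.8, 4.2, -7.5]
finger_gap: 0.223
tcp_pos: [0.605, -0.0719, 0.129]
wrist_force: [2.2, 4.6, -7.6]
finger_gap: 0.22
```

```bash
python3 steer.py '.0075 0 -.0055 0;.0075 0 -.0055 0;.0083 0 -.004 0;.0083 0 -.004 0;0 0 0 0'|egrep 'tcp|wrist|gap'; python3 steer.py '0 0 0 0;0 0 0 0'|egrep 'tcp|wrist|gap'; python3 - <<'E'
from h import *
p,r,s=tcp()
# hinge axis x from arc geometry: start tcp (.5717,.068) end p, hinge z .048
for hx in (.674,.677,.680): print(hx,np.degrees(np.arctan2(p[2]-.048,hx-p[0])-np.arctan2(.068-.048,hx-.5717)).round(1),np.hypot(p[2]-.048,hx-p[0]).round(4),np.hypot(.02,hx-.5717).round(4))
im=env.get_image("side")[:,:,::-1];t=env.get_image("top")[:,:,::-1]
cv2.imwrite("pics/f.png",np.hstack([cv2.convertScaleAbs(cv2.resize(im[80:330,130:380],(400,400)),alpha=1.3),cv2.resize(t[100:300,100:430],(400,400))]))
E
```

```text
tcp_pos: [0.6354, -0.0726, 0.1477]
wrist_force: [-1.8, 5.4, -4.9]
finger_gap: 0.222
tcp_pos: [0.6353, -0.0726, 0.1476]
wrist_force: [-2.3, 5.3, -5.5]
finger_gap: 0.216
0.674 57.7 0.1069 0.1042
0.677 56.5 0.108 0.1072
0.68 55.4 0.1092 0.1101
```

View pics/f.png

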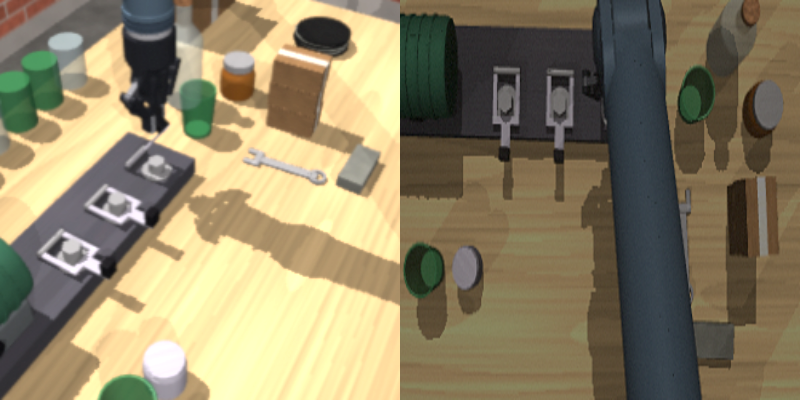

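The side view shows bracket 3 held up by its block at (155,125), with brackets 1 and 2 shut, the stack standing and the bystanders in place. It is at about 57°, so I nudge it 3° more and hand in.

```bash
python3 steer.py '.005 0 -.002 0;0 0 0 0;0 0 0 0'; python3 - <<'E'
from h import *
p,r,s=tcp()
for hx in (.674,.677,.680): print(hx,np.degrees(np.arctan2(p[2]-.048,hx-p[0])-np.arctan2(.02,hx-.5717)).round(1))
if s["finger_gap"]>.15 and s["grip_force"]>20: print(env.finish_job())
E
```

```text
time_s: 25.6
tcp_pos: [0.6397, -0.0727, 0.1493]
ee_rot: [1.0, -0.009, -0.003, -0.001]
wrist_force: [-2.0, 5.8, -6.1]
finger_gap: 0.222
grip_force: 58.9
0.674 60.3
0.677 59.0
0.68 57.9
the job is handed in; nothing more can be done
None
```

The job is handed in after 25.6 s of robot time: both cartons are stacked squarely on the lone one, bolt 3 is the loose one (it sank 8 mm when pushed; bolt 2 held firm, bolt 1 was not tapped), and its bracket is held up at about 59°.

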